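# Reset the balloon-sonde checker through its recessed well

### The arm

A 6-joint arm with a two-finger parallel gripper is mounted at the origin on the work surface. World frame = base frame: x ahead of the robot, y to its left, z up, the work surface at z = 0. Lengths are in m, angles in degrees, forces in N, time in s.
With the tool pointing down it reaches from about 0.35 to 0.875 m from the base axis. Payload 4.2 kg.
Tool frame: the origin (TCP) lies where the fingers leave the gripper's body, on its centre line; the fingertips stand 70 mm ahead of it and the grasp point (between the pads) lies 51 mm ahead of it; z points along the fingers, y is the line along which they close (so a half turn about z gives the same grasp; the last joint's range is limited). The gripper opens to 87 mm and grips with 3 to 60 N. Pads are 19 mm wide; open, the fingers measure 117 mm over their backs; the gripper's body (75 mm by 190 mm) begins 51 mm behind the grasp point.
Start: joints at [-60.126, 22.042, 0.453, 0, -68.411, -14.817], TCP at [0.162, -0.604, 0.292] pointing down, gripper open.
Joint ranges: [-179.83, 179.83], [-69.29, 118.12], [-61.27, 80.66], [-181.25, 117.63], [-171.15, -9.14], [-177.46, 177.46]. Speed limits (degrees/s): [159.86, 159.86, 180, 180, 180, 180].

### API

Orientations are given as a 3x3 rotation matrix whose columns are the frame's x, y, z axes.
In Python, from cell import observe, grab_frame, camera_params, finish_job gives the robot as it stands.
- The arm moves only by the tool apply_moves, never from a script. Its argument "rows" is one flat list of numbers, 5 for each row, row after row: the shift along the tool's x, y, z in cm, then the turn about the tool's z in rad, then the closure, from -1 (fully open) to 1 (shut), so that 0 is half open. A call has exactly 10 rows; each row shifts and turns the commanded pose from where the row before left it, along the tool's axes as they then stand; what a row does not reach is not made up. A row lasts 1/12 s, in which the tool goes at most 41.7 mm and 7.16 degrees, less where a joint would pass 70% of its speed; a pose out of reach is approached as far as the arm can. A call is refused whole if a number of a shift passes 4.17 or a number of a turn 0.125, either way. A call with a gripper value outside its range is refused whole. The fingers move at their own pace and stop on an object; "force" is the grip in N (left out, the last holds). Time passes only in rows, so rows that do not move let the fingers close, or fill a call up. It gives the time, the measured TCP pose, the force, the opening and the grip force at its end, in the units of the state.
- observe(): the state, without advancing time (a new reading comes with each control period).
- grab_frame(name): name is "scene" or "side" or "wrist"; returns (picture, depth): 420x560x3 uint8, blue, green, red; 420x560 float32, m along the optical axis (not along the pixel's ray), 0 where there is no reading.
- camera_params(name): a dict with "intrinsics" (3x3 intrinsics, pixels), "eye" and "orientation" of the camera in the world; the wrist camera has in their place "tool_from_camera" (4x4, takes a point from camera to tool coordinates, whose origin is the TCP and whose axes are the flange's). Camera axes: x right, y up, looking along -z (the intrinsics and any distortion apply to the point x, -y, -z); pixel columns grow to the right and rows downward; lengths in m; the calibration is good to about 2 mm. The wrist camera is an equidistant fisheye: a pixel r from the principal point sees the ray r / f radians off the axis. A picture is of the moment at which its call begins: read the wrist's pose just before it. camera_params takes no time and is no camera call.
- finish_job(): hands the job in; it is judged then, once.
The state is a dict: "time": time; "joint_positions": joint angles; "qvel": joint speeds; "tau": joint torques, N m; "tcp_pos": TCP position; "orientation": TCP orientation; "ft_force": force on the tool from outside, world axes, zero at the start; "ft_torque": the same for the moment, N m; "width": opening from 0.0 (shut) to 1.0 (fully open); "grip_force": force on a finger pad.
Only numpy, scipy, OpenCV 4.12 (cv2) and the standard library are available. Lean on these libraries where they do the work, as an engineer would, in place of code of your own. Each camera call takes 0.05 s, during which the arm holds its last target. There are 200 camera calls.

### The job

The steel shutter on top of the green crate lies over the square well, shut or a little ajar. Push the shutter clear of the square well with a fingertip, reach into the well and press the sunken key all the way down, keep it down for two seconds and let it spring back up, then push the shutter back so that it fully covers the square well again. Only push and press: do not grip the shutter's rib, never press the key in the round well, and leave the other things on the bench where they stand.

Things in the scene. Friction and masses are not known exactly. Their poses are not given: they have to be found in the camera images.
- crate: Green metal crate fixed to the bench, 160 x 300 x 130 mm (x, y, z), any yaw. Origin: centre of the underside. Flat top (deck) at 130 mm. Latch on the +y end, carrying handle on the -y end; square well 50 mm from the centre towards +y, round well 50 mm towards -y. Guide rails 7 mm high, 6 wide, 190 long run along y, 55 mm each side of the middle; else only the shutter stands above the deck
- square_mouth (a point): Centre of the mouth of the square well, at deck height; axes as the crate's. Mouth 50 x 50 mm with sides along the crate's x and y, straight walls, floor 40 mm below the deck. The reset key stands in its middle
- round_mouth (a point): Centre of the mouth of the round well, at deck height; axes as the crate's. 50 mm diameter, 40 mm deep, with the same kind of key, not to be pressed
- reset_key (a joint): Sunken key in the square well: a round white cap of 26 mm diameter, its flat top 20 mm below the deck when up. Joint: 0 = up, 0.007 m = fully down (27 mm below the deck); it springs back by itself; about 1.4 N starts it, about 4.5 N holds it fully down against its stop
- reset_key_top (a point): Centre of the top of the key in the square well; moves with the key
- vent_key (a joint): The same kind of key in the round well, must stay up. 0 = up, 0.007 m = down
- shutter (a joint): Flat steel shutter on the deck, 104 (crate x) x 72 mm (crate y), top 5 mm above the deck, held down by guides. 0 = centred over the square well; grows as it slides away from the latch end (to crate -y); 0.100 m = end stop, over the round well. Square mouth all covered below 0.011, all clear above 0.061; starts at 0 to 0.030. Friction 1.5 N, stays where left
- rib_top (a point): Middle of the top of the shutter's upright rib, 23 mm above the deck; moves with the shutter; axes as the crate's. The rib runs along crate x across the shutter's middle, 100 mm long, 16 mm thick (crate y) up to 18 mm above the deck, 8 mm thick above. Push one side to open, the other to close; 28 mm of flat shutter lies on each side. Force on both sides at once is gripping
- handset: Grey bakelite telephone handset in its cradle, loose, 100 x 220 x 83 mm, beside the crate; origin: centre of the underside. To be left alone
- barometer: Round brass barometer with a brass knob on top, loose, 84 mm diameter, 62 mm high; origin: centre of the underside. To be left alone
- fuse_holder: White ceramic fuse holder, loose, 35 x 75 x 34 mm; origin: centre of the underside. To be left alone
- nozzle: Steel balloon-filling nozzle standing on its flange, loose, 64 mm diameter, 95 mm high; origin: centre of the underside. To be left alone

How it is judged (in metres and radians):
On the way, in this order (a step that is already met when the one before it is completed fails the run):
1. the shutter is clear of the square well (value of joint shutter above 0.061 m), for 0.2 s.
2. the key in the square well is held fully down (5.5 mm or more of its 7 mm) for 1.5 s (value of joint reset_key above 0.0055 m), for 1.5 s.
3. the key has sprung back up (value of joint reset_key below 0.0015 m), for 0.1 s.
4. the shutter covers the square well again (value of joint shutter below 0.011 m), for 0.2 s.
At the end, for the whole second after the job is handed in: The shutter covers the whole square mouth (joint below 0.011 m) and is at rest, and both keys are up (within 1.5 mm) (value of joint shutter below 0.011 m and value of joint each of reset_key, vent_key below 0.0015 m and velocity of joint shutter between -0.005 and 0.005 m/s); the robot touches nothing.
It fails at once if the key in the round well is pressed (more than 2 mm) (value of joint vent_key above 0.002 m).
It fails at once if the shutter's rib is gripped (more than 1 N on both side plates at once) (contact force between the fingers and shutter_c2 above 1 N and contact force between the fingers and shutter_c3 above 1 N).
It fails at once if another thing on the bench is lifted, tipped or moved more than 15 mm (distance of any of handset, barometer, fuse_holder, nozzle from where it was at the start of the episode above 0.015 m or angle between any of handset, barometer, fuse_holder, nozzle's own z axis and vertical above 0.25 rad).
It also fails if it takes over 64 s, if anything falls off the work surface, if the arm or the gripper's body presses on something with over 40 N, if the wrist force passes 120 N, or if a joint passes its speed limit or range.

## Working session

There is one attempt and no reset: what is moved stays moved. The work goes in short steps, Python scripts to look and compute and a tool call to move; the robot and the scene stay as the last step left them, time stands still between calls to the robot, and variables do not carry over. Pictures are saved under pics/ and viewed, at most 10 in all, crops included, and the job is handed in when it is done.

Besides the shell and the picture viewer there is one more tool, called after "Request:" by a JSON object that holds its "fn" and its "kwargs". apply_moves: Moves the arm, as the interface text tells. Its arguments: {"type":"object","properties":{"rows":{"type":"array"},"force":{"type":"number"}},"required":["rows"]}

```bash
mkdir -p pics; ls; python3 - <<'E'
from cell import *
import cv2,numpy as np
s=observe();print(s)
for n in("scene","side"):
    p,d=grab_frame(n);cv2.imwrite(f"pics/{n}0.png",p);np.save(f"{n}0.npy",d);print(n,camera_params(n))
E
```

```text
pics
{'time': 0.0, 'joint_positions': array([-6.01271177e+01,  2.20898509e+01,  3.81186196e-01, -2.82390686e-02,
       -6.84111823e+01, -1.48169767e+01]), 'qvel': array([ 0.06066391,  0.08726514,  0.09377888, -0.01342437, -0.07959564,
        0.09671079]), 'tau': array([-7.39730676e-04, -3.90670788e+01,  1.87400258e+01,  4.21977729e+00,
        1.09574132e-02, -1.86398493e-04]), 'tcp_pos': array([ 0.16226372, -0.60311036,  0.29118058]), 'orientation': array([[-9.65720013e-01, -2.59585134e-01, -6.44421892e-04],
       [-2.59585917e-01,  9.65717858e-01,  2.04202933e-03],
       [ 9.22492730e-05,  2.13931144e-03, -9.99997707e-01]]), 'ft_force': array([ 0.59938318, -0.34965981, -0.10140318]), 'ft_torque': array([ 0.00657795,  0.00362065, -0.07174503]), 'grip_force': 0.0, 'width': 0.9979362732589057}
scene {'intrinsics': array([[448.4063924 ,   0.        , 270.71328872],
       [  0.        , 448.4063924 , 217.94530109],
       [  0.        ,   0.        ,   1.        ]]), 'eye': array([ 1.20189176, -0.28648959,  0.85341625]), 'orientation': array([[ 0.40708189, -0.64380474,  0.64791959],
       [ 0.91331902,  0.29585556, -0.27985328],
       [-0.01151974,  0.70568049,  0.70843655]])}
side {'intrinsics': array([[416.67531426,   0.        , 283.63150556],
       [  0.        , 416.67531426, 207.83386197],
       [  0.        ,   0.        ,   1.        ]]), 'eye': array([0.4091263 , 0.64102778, 0.72717614]), 'orientation': array([[-0.98333697,  0.1230757 , -0.13379376],
       [-0.18169344, -0.68962467,  0.70100308],
       [-0.00599103,  0.71363169,  0.70049548]])}
```

View pics/scene0.png

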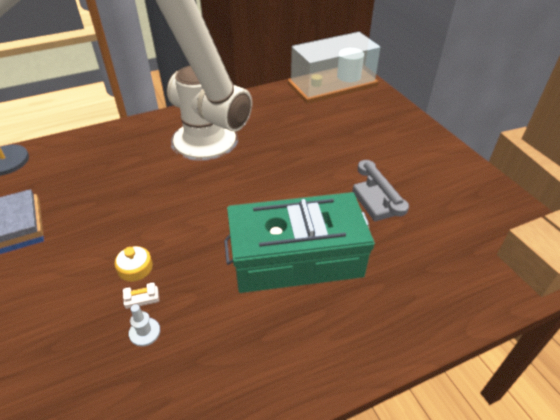

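View pics/side0.png

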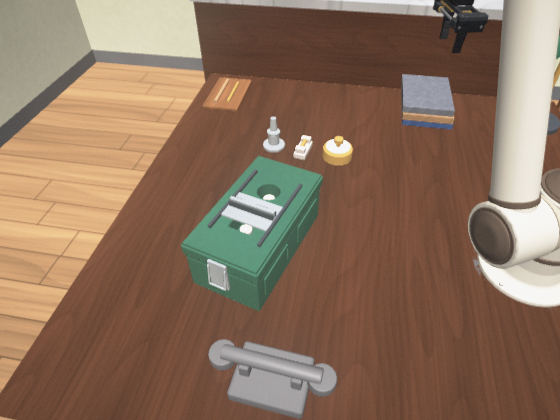

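The scene view shows the green crate around (300,240), with its latch end on the right (365,215), the round well at (277,228) and the rib at about (307,218). The side view shows the latch at (218,275), the square well partly open at (246,229) and the rib at (253,207). The next step is to measure the deck.

```bash
cat > h.py <<'E'
import numpy as np,cv2
from cell import camera_params
def cloud(n,d):
    c=camera_params(n);K=c["intrinsics"];v,u=np.mgrid[:420,:560]
    P=np.stack([(u-K[0,2])/K[0,0]*d,-(v-K[1,2])/K[1,1]*d,-d],-1)
    return P@c["orientation"].T+c["eye"]
E
python3 - <<'E'
from h import *
for n,seed in(("scene",(300,245)),("side",(246,250))):
    d=np.load(n+"0.npy");p=cv2.imread(f"pics/{n}0.png").astype(int);W=cloud(n,d)
    g=(p[...,1]>p[...,2]+20)&(p[...,1]>p[...,0]+5)&(d>0)
    near=(np.abs(W[...,2]-.13)<.008)&g
    lab=cv2.connectedComponents(near.astype(np.uint8))[1]
    k=np.bincount(lab[lab>0]).argmax();X=W[lab==k]
    r=cv2.minAreaRect(X[:,:2].astype(np.float32)*1000)
    # all deck-level points incl. shutter via hull
    print(n,r,cv2.boxPoints(r).round(),np.median(X[:,2]))
    c=np.array(r[0])/1000
    m=(W[...,2]>.1465)&(W[...,2]<.16)&(np.linalg.norm(W[...,:2]-c,axis=-1)<.12)
    R=W[m];print("rib",len(R),R.mean(0),cv2.minAreaRect(R[:,:2].astype(np.float32)*1000),np.percentile(R[:,2],95))
    w=(p.min(-1)>150)&(W[...,2]<.118)&(W[...,2]>.09)&(np.linalg.norm(W[...,:2]-c,axis=-1)<.09)
    l,L,st,ce=cv2.connectedComponentsWithStats(w.astype(np.uint8))
    for i in range(1,l):
        if st[i,4]>8:print("cap",ce[i],st[i,4],W[L==i].mean(0))
E
```

```text
scene ((582.5962524414062, 46.925987243652344), (307.7030029296875, 169.160400390625), 74.35953521728516) [[ 460.  -78.]
 [ 623. -124.]
 [ 706.  172.]
 [ 543.  218.]] 0.1322904453606253
rib 257 [0.58832183 0.06480036 0.15286822] ((585.9498901367188, 66.3233642578125), (16.444198608398438, 101.91683197021484), 74.42617797851562) 0.157070811780124
cap [275.59016393 229.72131148] 61 [0.56195842 0.00154835 0.11085445]
side ((576.6732177734375, 49.03807067871094), (306.2586364746094, 165.07962036132812), 73.81710815429688) [[ 455.  -75.]
 [ 613. -121.]
 [ 699.  173.]
 [ 540.  219.]] 0.130169848044136
rib 314 [0.58278525 0.06913185 0.15095995] ((584.2481079101562, 66.76765441894531), (17.54972267150879, 99.96788787841797), 74.30693817138672) 0.15449066482438728
cap [268.47826087 196.36956522] 46 [ 0.56590061 -0.00566882  0.11016275]
cap [245.96808511 228.34042553] 94 [0.59129005 0.09386724 0.10905597]
```

Request:
{"fn": "apply_moves", "kwargs": {"rows": [0,0,0,0.1075,1,0,0,0,0.1075,1,0,0,0,0.1075,1,0,0,0,0.1075,1,0,0,0,0.1075,1,-0.9,3.16,0,0,1,-0.9,3.16,0,0,1,-0.9,3.16,0,0,1,-0.9,3.16,0,0,1,-0.9,3.16,0,0,1], "force": 20}}

```text
time: 0.93
tcp_pos: [0.2489, -0.4621, 0.2917]
orientation: [[-0.962, 0.272, -0.001], [0.272, 0.962, 0.001], [0.001, 0.001, -1.0]]
ft_force: [1.1, 0.5, 0.2]
width: 0.325
grip_force: 0.0
```

Request:
{"fn": "apply_moves", "kwargs": {"rows": [-0.9,3.16,0,0,1,-0.9,3.16,0,0,1,-0.9,3.16,0,0,1,-0.9,3.16,0,0,1,-0.9,3.16,0,0,1,-0.9,3.16,0,0,1,-0.9,3.16,0,0,1,-0.9,3.16,0,0,1,-0.9,3.16,0,0,1,-0.9,3.16,0,0,1]}}

```text
time: 1.77
tcp_pos: [0.4212, -0.1823, 0.2921]
orientation: [[-0.963, 0.271, -0.0], [0.271, 0.963, 0.0], [0.0, 0.0, -1.0]]
ft_force: [1.2, -1.1, -0.4]
width: 0.005
grip_force: 0.0
```

Request:
{"fn": "apply_moves", "kwargs": {"rows": [-0.9,3.16,0,0,1,-0.9,3.16,0,0,1,-0.9,3.16,0,0,1,-0.9,3.16,0,0,1,-0.9,3.16,0,0,1,-0.9,3.16,0,0,1,-0.9,3.16,0,0,1,-0.9,3.16,0,0,1,0,0,0,0,1,0,0,0,0,1]}}

```text
time: 2.6
tcp_pos: [0.5591, 0.0412, 0.2912]
orientation: [[-0.963, 0.269, -0.002], [0.269, 0.963, -0.0], [0.002, -0.001, -1.0]]
ft_force: [-0.2, -0.2, -0.1]
width: 0.003
grip_force: 0.0
```

```bash
python3 - <<'E'
from cell import *
import cv2,numpy as np
s=observe();print(s["time"],s["tcp_pos"],s["ft_force"])
p,d=grab_frame("wrist");cv2.imwrite("pics/w1.png",p);np.save("w1.npy",d);print(camera_params("wrist"))
E
```

```text
2.6 [0.55905666 0.04121273 0.29118565] [-0.19728927 -0.22486218 -0.12596154]
{'intrinsics': array([[325.1922621 ,   0.        , 282.50744576],
       [  0.        , 325.1922621 , 214.52134581],
       [  0.        ,   0.        ,   1.        ]]), 'tool_from_camera': array([[-1.09088475e-03,  9.52077756e-01,  3.05854141e-01,
         8.48951150e-02],
       [ 9.99998245e-01,  1.50438644e-03, -1.11625114e-03,
         1.45410001e-04],
       [-1.52288070e-03,  3.05852387e-01, -9.52077727e-01,
        -9.17585586e-02],
       [ 0.00000000e+00,  0.00000000e+00,  0.00000000e+00,
         1.00000000e+00]])}
```

View pics/w1.png

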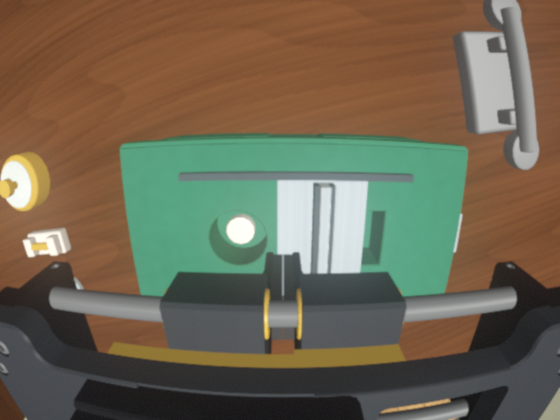

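The wrist view shows the rib at columns 313-333, a strip of the square well exposed at (376,235), and the round well at (240,230). I'll refine the position from this frame.

```bash
cat >> h.py <<'E'
def wrist(d,s):
    c=camera_params("wrist");K=c["intrinsics"];v,u=np.mgrid[:420,:560]
    a,b=u-K[0,2],v-K[1,2];r=np.hypot(a,b)+1e-9;t=np.tan(np.minimum(r/K[0,0],1.4))
    P=np.stack([a/r*t*d,-b/r*t*d,-d],-1);T=c["tool_from_camera"]
    return (P@T[:3,:3].T+T[:3,3])@s["orientation"].T+s["tcp_pos"]
E
python3 - <<'E'
from h import *
from cell import observe
s=observe();d=np.load("w1.npy");W=wrist(d,s);p=cv2.imread("pics/w1.png").astype(int)
g=(p[...,1]>p[...,2]+20)&(p[...,1]>p[...,0]+5)&(np.abs(W[...,2]-.13)<.01)
print("deckz",np.median(W[g][:,2]))
ex=np.array([.9622,-.2723]);ey=np.array([.2723,.9622]);c=np.array([.58,.048])
Q=W[...,:2]-c;X=Q@ex;Y=Q@ey
gm=g&(np.abs(X)<.09);print("deck y",np.percentile(Y[gm],[.5,99.5]),"x",np.percentile(X[gm],[.5,99.5]))
m=(W[...,2]>.1465)&(W[...,2]<.158)&(abs(X)<.07)&(abs(Y)<.1);m[270:]=0
print("rib",m.sum(),np.percentile(Y[m],[2,50,98]),np.percentile(X[m],[2,98]),W[m][:,2].max())
w=(p.min(-1)>150)&(W[...,2]<.12)&(W[...,2]>.09)&(abs(X)<.07)&(abs(Y)<.1)&(np.arange(420)[:,None]<260)
print("cap",Y[w].mean(),X[w].mean(),w.sum())
for v,u in((240,282),(240,365),(240,372),(240,381),(230,215),(230,266)):print(v,u,X[v,u],Y[v,u],W[v,u,2])
q=s["tcp_pos"][:2]-c;print("tool",q@ex,q@ey)
E
```

```text
deckz 0.12956122225904831
deck y [-0.15067623  0.14711654] x [-0.08437665  0.05635692]
rib 1689 [0.01078377 0.01776573 0.02623906] [-0.05015102  0.01601575] 0.15461445652310576
cap -0.048338536870717104 -0.001577902279232151 677
240 282 -0.0019568665162667314 -0.01349524680476371 0.13480683643262445
240 365 0.017523949532308358 0.06951794792740755 0.08838616415003894
240 372 0.012075472396194876 0.07274764983747714 0.10192182059363342
240 381 0.002528873655306821 0.0739362851502161 0.1255108337386472
230 215 0.0014771018579228154 -0.07611737904375918 0.10266040003168911
230 266 -0.008657348910874099 -0.02684943895190434 0.12921214247174642
tool -0.01860876044311042 -0.013366029266187587
```

Request:
{"fn": "apply_moves", "kwargs": {"rows": [-0.46,1.58,0,0,1,-0.46,1.58,0,0,1,-0.46,1.58,0,0,1,-0.46,1.6,0,0,1,0,0,1.6,0,1,0,0,1.6,0,1,0,0,1.6,0,1,0,0,1.6,0,1,0,0,1.4,0,1,0,0,0,0,1]}}

```text
time: 3.48
tcp_pos: [0.5925, 0.0956, 0.211]
orientation: [[-0.962, 0.272, -0.006], [0.272, 0.962, -0.002], [0.005, -0.003, -1.0]]
ft_force: [0.6, -0.0, -0.8]
width: 0.006
grip_force: 0.0
```

Request:
{"fn": "apply_moves", "kwargs": {"rows": [0,-0.5,0,0,1,0,-0.5,0,0,1,0,-0.5,0,0,1,0,-0.5,0,0,1,0,-0.5,0,0,1,0,-0.5,0,0,1,0,-0.5,0,0,1,0,-0.5,0,0,1,0,-0.5,0,0,1,0,-0.5,0,0,1]}}

```text
time: 4.32
tcp_pos: [0.5802, 0.0473, 0.2145]
orientation: [[-0.963, 0.271, 0.001], [0.271, 0.963, 0.0], [-0.001, 0.0, -1.0]]
ft_force: [1.2, 1.8, 0.3]
width: 0.005
grip_force: 0.9
```

```bash
cat > rib.py <<'E'
from h import *
from cell import observe,grab_frame
import sys
s=observe();p,d=grab_frame("wrist");W=wrist(d,s);cv2.imwrite(f"pics/{sys.argv[1]}.png",p)
ex=np.array([.9622,-.2723]);ey=np.array([.2723,.9622]);c=np.array([.58,.048])
Q=W[...,:2]-c;X=Q@ex;Y=Q@ey
m=(W[...,2]>.1465)&(W[...,2]<.158)&(X<-.02)&(X>-.06)&(abs(Y)<.12);m[270:]=0
q=s["tcp_pos"][:2]-c
print("rib",m.sum(),np.percentile(Y[m],[2,50,98]),"shutter",.05-np.median(Y[m]),"tool",q@ex,q@ey,s["tcp_pos"][2],s["ft_force"])
E
python3 rib.py w2
```

```text
rib 1764 [-0.02512181 -0.01687913 -0.00970188] shutter 0.06687913030533432 tool 0.00035640796869016437 -0.0005761317089275145 0.21446077437446662 [1.20832406 1.76488942 0.26869279]
```

Request:
{"fn": "apply_moves", "kwargs": {"rows": [0,-0.4,0.05,0,1,0,-0.4,0.05,0,1,0,-0.4,0,0,1,0,-0.4,0,0,1,0,-0.4,0,0,1,0,0,0,0,1,0,0,0,0,1,0,0.5,0,0,1,0,0.5,0,0,1,0,0,0,0,1]}}

```text
time: 5.2
tcp_pos: [0.5777, 0.039, 0.2131]
orientation: [[-0.963, 0.27, -0.0], [0.27, 0.963, -0.0], [0.0, -0.0, -1.0]]
ft_force: [0.8, 0.6, -0.0]
width: 0.006
grip_force: 0.0
```

```bash
python3 rib.py w3
```

```text
rib 1735 [-0.04577887 -0.03722649 -0.03043047] shutter 0.08722648695386068 tool 0.00020147223418170946 -0.009276100908440332 0.21310644435731393 [ 0.82549823  0.57569224 -0.00536343]
```

View pics/w3.png

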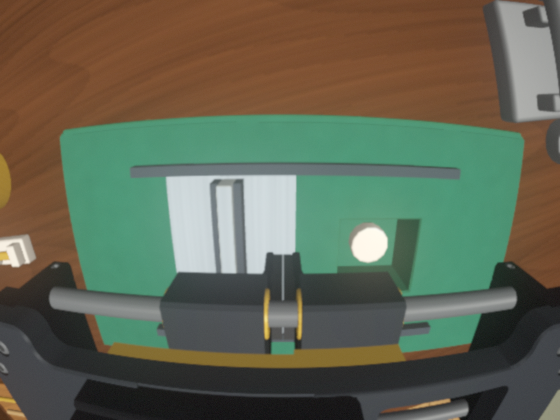

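The shutter is open at about 0.087, and the white cap is fully visible at (370,243). Next I move over the key and go down.

Request:
{"fn": "apply_moves", "kwargs": {"rows": [0.1,1.2,0,0,1,0,1.2,0,0,1,0,1.2,0,0,1,0,1.2,0,0,1,0,1.1,0,0,1,0,0,0,0,1,0,0,0.8,0,1,0,0,0.8,0,1,0,0,0.8,0,1,0,0,0,0,1]}}

```text
time: 6.08
tcp_pos: [0.591, 0.0943, 0.1865]
orientation: [[-0.962, 0.272, -0.005], [0.272, 0.962, -0.001], [0.004, -0.003, -1.0]]
ft_force: [0.0, -0.1, -0.4]
width: 0.008
grip_force: 0.0
```

Request:
{"fn": "apply_moves", "kwargs": {"rows": [0,0,0.3,0,1,0,0,0.3,0,1,0,0,0.2,0,1,0,0,0.2,0,1,0,0,0.2,0,1,0,0,0.1,0,1,0,0,0.1,0,1,0,0,0.1,0,1,0,0,0,0,1,0,0,0,0,1]}}

```text
time: 6.92
tcp_pos: [0.5925, 0.0951, 0.1746]
orientation: [[-0.963, 0.271, 0.0], [0.271, 0.963, -0.0], [-0.0, -0.0, -1.0]]
ft_force: [-1.5, -1.6, 4.6]
width: 0.004
grip_force: 1.8
```

Request:
{"fn": "apply_moves", "kwargs": {"rows": [0,0,0.1,0,1,0,0,0.1,0,1,0,0,0.1,0,1,0,0,0,0,1,0,0,0,0,1,0,0,0,0,1,0,0,0,0,1,0,0,0,0,1,0,0,0,0,1,0,0,0,0,1]}}

```text
time: 7.75
tcp_pos: [0.5925, 0.0951, 0.173]
orientation: [[-0.963, 0.271, 0.001], [0.271, 0.963, -0.0], [-0.001, -0.0, -1.0]]
ft_force: [-4.1, -2.1, 11.0]
width: 0.005
grip_force: 5.6
```

Request:
{"fn": "apply_moves", "kwargs": {"rows": [0,0,0,0,1,0,0,0,0,1,0,0,0,0,1,0,0,0,0,1,0,0,0,0,1,0,0,0,0,1,0,0,0,0,1,0,0,0,0,1,0,0,0,0,1,0,0,0,0,1]}}

```text
time: 8.58
tcp_pos: [0.5925, 0.0951, 0.173]
orientation: [[-0.963, 0.271, 0.001], [0.271, 0.963, -0.0], [-0.001, -0.0, -1.0]]
ft_force: [-5.3, -1.4, 11.0]
width: 0.005
grip_force: 5.6
```

Request:
{"fn": "apply_moves", "kwargs": {"rows": [0,0,0,0,1,0,0,0,0,1,0,0,0,0,1,0,0,0,0,1,0,0,0,0,1,0,0,0,0,1,0,0,0,0,1,0,0,0,0,1,0,0,0,0,1,0,0,0,0,1]}}

```text
time: 9.42
tcp_pos: [0.5925, 0.0951, 0.173]
orientation: [[-0.963, 0.271, 0.001], [0.271, 0.963, -0.0], [-0.001, -0.0, -1.0]]
ft_force: [-3.6, -1.6, 11.9]
width: 0.004
grip_force: 5.6
```

```bash
python3 - <<'E'
from cell import *
import cv2
s=observe();print(s["tcp_pos"],s["ft_force"],s["ft_torque"])
a,_=grab_frame("side");b,_=grab_frame("wrist")
a=cv2.resize(a[150:270,180:340],(560,420));cv2.imwrite("pics/press.png",cv2.resize(cv2.hconcat([a,b]),(800,300)))
E
```

```text
[0.59248402 0.09508347 0.17301179] [-3.55752967 -1.6195779  11.85696288] [-4.97813444e-01  1.25565301e+00  4.80096544e-04]
```

View pics/press.png

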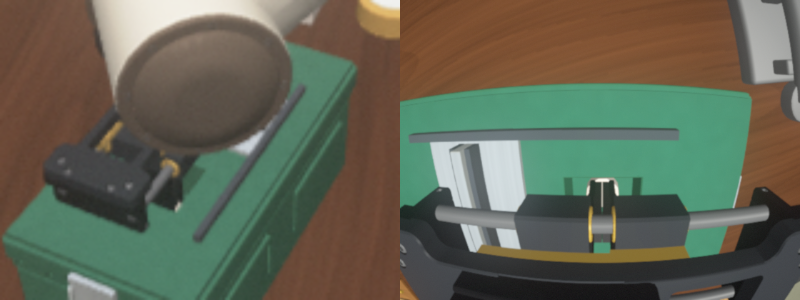

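The fingers sit centrally on the cap. Force is 11-12 N with the tip 27 mm below the deck, so the key is on its stop, and it has been down for over 2 s. Now I release it.

Request:
{"fn": "apply_moves", "kwargs": {"rows": [0,0,0,0,1,0,0,-0.5,0,1,0,0,-0.7,0,1,0,0,-0.9,0,1,0,0,-1,0,1,0,0,-1.2,0,1,0,0,-1.2,0,1,0,0,-1.2,0,1,0,0,-1.2,0,1,0,0,0,0,1]}}

```text
time: 10.35
tcp_pos: [0.5937, 0.0958, 0.2534]
orientation: [[-0.963, 0.271, 0.006], [0.271, 0.963, 0.002], [-0.005, 0.003, -1.0]]
ft_force: [0.2, -0.0, 0.6]
width: 0.004
grip_force: 0.0
```

```bash
python3 rib.py w4; python3 - <<'E'
from h import *
from cell import *
s=observe();p,d=grab_frame("wrist");W=wrist(d,s)
w=(p.min(-1)>150)&(W[...,2]<.12)&(W[...,2]>.09)&(np.linalg.norm(W[...,:2]-[.5936,.0961],axis=-1)<.03)
print(w.sum(),W[w].mean(0))
E
```

```text
rib 947 [-0.04554427 -0.03588366 -0.03009664] shutter 0.08588366379801052 tool 0.00018373688800810373 0.04975654669876837 0.25340400126008195 [ 0.18499611 -0.01636862  0.55047276]
873 [0.59212848 0.09626824 0.10877026]
```

Request:
{"fn": "apply_moves", "kwargs": {"rows": [0,-2.3,0,0,1,0,-2.3,0,0,1,0,-2.4,0,0,1,0,-2.4,0,0,1,0,-2.4,0,0,1,0,0,0,0,1,0,0,1,0,1,0,0,1,0,1,0,0,1,0,1,0,0,0.9,0,1]}}

```text
time: 11.28
tcp_pos: [0.5601, -0.0176, 0.2091]
orientation: [[-0.963, 0.27, -0.002], [0.27, 0.963, -0.0], [0.002, -0.001, -1.0]]
ft_force: [-0.1, 0.7, 0.1]
width: 0.002
grip_force: 0.0
```

Request:
{"fn": "apply_moves", "kwargs": {"rows": [0,0.5,-0.2,0,1,0,0.8,0,0,1,0,0.9,0,0,1,0,0.9,0,0,1,0,0.9,0,0,1,0,0.9,0,0,1,0,0.9,0,0,1,0,0.9,0,0,1,0,0.9,0,0,1,0,0.8,0,0,1]}}

```text
time: 12.12
tcp_pos: [0.5834, 0.0635, 0.2133]
orientation: [[-0.963, 0.271, -0.0], [0.271, 0.963, -0.0], [0.0, -0.0, -1.0]]
ft_force: [-1.1, -2.0, -0.9]
width: 0.003
grip_force: 1.0
```

```bash
python3 rib.py w5
```

```text
rib 1783 [0.02555661 0.03270321 0.04101736] shutter 0.017296788862489816 tool -0.000990953395520163 0.015836072214775555 0.21329212298716807 [-1.10422237 -2.00602594 -0.85346658]
```

Request:
{"fn": "apply_moves", "kwargs": {"rows": [0,0.3,0,0,1,0,0.3,0,0,1,0,0.3,0,0,1,0,0.2,0,0,1,0,0.2,0,0,1,0,0.1,0,0,1,0,0.1,0,0,1,0,0,0,0,1,0,0,0,0,1,0,0,0,0,1]}}

```text
time: 13.0
tcp_pos: [0.5872, 0.0772, 0.2133]
orientation: [[-0.962, 0.271, 0.0], [0.271, 0.962, 0.001], [0.0, 0.001, -1.0]]
ft_force: [-0.3, 0.4, 0.4]
width: 0.003
grip_force: 0.0
```

```bash
python3 rib.py w6
```

```text
rib 1812 [0.03979107 0.04690904 0.05526374] shutter 0.003090962682070278 tool -0.0009825400613210334 0.03001927245349974 0.2132836774902565 [-0.32719545  0.36858665  0.38432426]
```

Request:
{"fn": "apply_moves", "kwargs": {"rows": [0,-0.5,0,0,1,0,-0.5,0,0,1,0,0,-1,0,1,0,0,-2,0,1,0,0,-2,0,1,0,0,-2,0,1,0,0,-2,0,1,0,0,-1,0,1,0,0,0,0,1,0,0,0,0,1]}}

```text
time: 13.88
tcp_pos: [0.5843, 0.0673, 0.3134]
orientation: [[-0.962, 0.272, 0.0], [0.272, 0.962, 0.001], [-0.0, 0.001, -1.0]]
ft_force: [-0.6, 0.4, -0.9]
width: 0.007
grip_force: 0.0
```

```bash
python3 rib.py w7
```

```text
rib 698 [0.0400528  0.04721398 0.05533204] shutter 0.0027860202441987586 tool -0.0010652353377641776 0.01972054881007533 0.3134028444897912 [-0.63035076  0.40460966 -0.91106676]
```

View pics/w7.png

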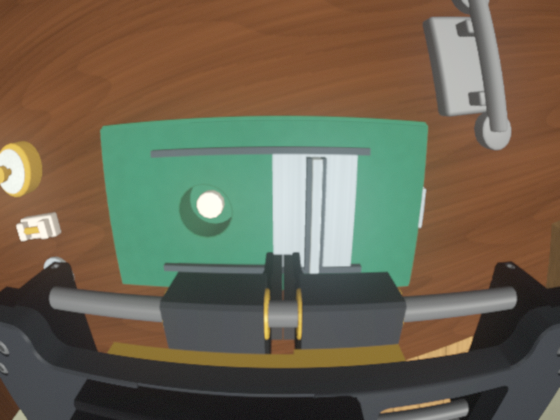

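The shutter (columns 273-356) covers the square well fully, with no dark strip beside it. The round-well key at (210,205) is untouched and the arm is clear, so I'm handing in.

```bash
python3 -c "
from cell import *
print(finish_job())"
```

```text
the job is handed in; nothing more can be done
None
```

The job is handed in (no verdict was returned): I pushed the shutter open to about 87 mm, held the square-well key on its stop for over 2 s, saw it spring back up, and pushed the shutter shut to about 3 mm, with the other things left alone.

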